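# Draw the long slotted spoon out of a half-opening drawer

## Robot

A 6-joint arm with a two-finger parallel gripper is mounted at the origin on a cart in front of the work surface, level with it; the furniture and walls round the work are solid. World frame = base frame: x ahead of the robot, y to its left, z up, the work surface at z = 0. Lengths are in mm, angles in rad, forces in N, time in s.
With the tool pointing down it reaches from about 325 to 875 mm from the base axis. Payload 4.4 kg.
Tool frame: the origin (TCP) lies at the very end of the fingers, on their centre line; the grasp point (between the pads) lies env.tcp_to_grasp behind it (env.tcp_to_grasp is the distance from the TCP to the grasp point, in mm); z points along the fingers, y is the line along which they close (so a half turn about z gives the same grasp; the last joint's range is limited). The gripper opens to 85 mm and grips with 20 to 120 N. Pads are 22 mm wide; open, the fingers measure 114 mm over their backs; the gripper's body (76 mm by 85 mm) begins 54 mm behind the grasp point. The pads swing forward as they close: fully open they stand 13 mm farther back than shut.
Start: joints at [1.137, 0.207, 1.542, -0, 1.393, -0.15], TCP at [160.461, 552.159, 231.282] pointing down, gripper open.
Joint ranges: [-2.73, 2.73], [-0.86, 2.22], [0.23, 2.46], [-1.11, 4.25], [0.08, 2.63], [-2.82, 2.82]. Speed limits (rad/s): [2.79, 2.79, 3.14, 3.14, 3.14, 3.14].

## Interface

Orientations are given as a unit quaternion [x, y, z, w].
In Python, from cell import telemetry, imaging, order, env gives the robot as it stands.
- The arm moves only by the tool drive_tool, never from a script. Its argument "moves" is a list of rows, each a list of 5 numbers: the closure, from 0 (fully open) to 1 (shut), then the shift along the tool's x, y, z in cm, then the turn about the tool's z in rad. In form: [[gripper, dx, dy, dz, twist], ...]. A call has 1 to 5 rows; each row is the pose to reach, as a shift and turn from the pose commanded when the call began, along the tool's axes at that moment; what a row does not reach only later rows make up. A row lasts 1/8 s, in which the tool goes at most 62.5 mm and 10.7 degrees, less where a joint would pass 70% of its speed; a pose out of reach is approached as far as the arm can. A call with a gripper value outside its range is refused whole. The fingers move at their own pace and stop on an object; the grip force is fixed at half the most. Time passes only in rows, so rows that repeat a pose let the fingers close. It gives the time, the measured TCP pose, the force, the opening and the grip force at its end, in the units of the state.
- telemetry.get_obs(): the state, without advancing time (a new reading comes with each control period).
- imaging.grab_frame(name): name is "scene" or "top"; returns (picture, depth): 420x560x3 uint8, red, green, blue; 420x560 float32, mm along the optical axis (not along the pixel's ray), 0 where there is no reading.
- imaging.camera_info(name): a dict with "fx", "fy", "cx", "cy" (pixels), "rvec" (rotation vector, rad) and "tvec" (3), from world to camera coordinates, as OpenCV has them. Camera axes: x right, y down, z forward; pixel columns grow to the right and rows downward; lengths in mm; the calibration is good to about 2 mm. A picture is of the moment at which its call begins. camera_info takes no time and is no camera call.
- order.job_done(): hands the job in; it is judged then, once.
The state is a dict: "t": time; "joint_pos": joint angles; "dq": joint speeds; "joint_torque": joint torques, N m; "eef_pos": TCP position; "tcp_rot": TCP orientation; "wrist_force": force on the tool from outside, world axes, zero at the start; "ft_torque": the same for the moment, N m; "grip_width": finger opening in mm; "finger_force": force on a finger pad.
Only numpy, scipy, OpenCV 4.12 (cv2) and the standard library are available. Lean on these libraries where they do the work, as an engineer would, in place of code of your own. Each camera call takes 0.05 s, during which the arm holds its last target. There are 200 camera calls.

## Task

The slotted spoon for the rinsing bowl is lying in the low wooden drawer unit, whose drawer only opens part way, so the spoon is longer than the gap. Pull the drawer open to its stop, then tilt the spoon and draw it out through the gap, handle first, leaving the brush and pencil in the drawer and everything else where it stands. Carry it to the near green bowl, the one with three tiles in it, and finish still holding it there, still and about level, its slotted head right way up over the middle of the bowl and clear above the rim, touching nothing but the fingers.

Things in the scene. Friction and masses are not known exactly. Their poses are not given: they have to be found in the camera images.
- unit: low wooden drawer unit, fixed, 390 mm deep (its x), 218 wide (its y), 95 high; origin at the foot of the middle of its front face, at desk level; +z up, +x into the unit. Its drawer slides out along its -x. Top board 12 mm thick, its underside 83 mm above the desk. A jar stands on the top (unit x 165 to 250 mm), a note pad lies behind it.
- drawer (a joint): how far the drawer is out, in m: 0 shut, 0.20 at its stop; starts up to 0.03 ajar; slides with a few newtons, stays where left. Front panel 15 mm thick, its upper edge 80 mm above the desk; at the stop the gap between the top board's front edge and the front panel is 185 mm long.
- drawer_handle (a point): middle of the drawer's bent steel handle: a round bar 10 mm thick, 90 mm long along the unit's y, 42 mm in front of the drawer's face and 66 mm above the desk (32 mm clear behind the bar); can be pinched from above, fingers closing along the unit's x. Axes as the unit's.
- spoon: slotted spoon, red handle, steel stem and head, 310 x 66 x 22 mm, 65 to 105 g; lies along its x, head at +x; origin at the centre of its underside, +z its upper side. Handle x -155 to -30 mm, to 24 wide, 20 thick; stem to x 65, 10 wide, z 5 to 22; head x 62 to 155 (middle 110), 66 wide, 17 high. In the drawer, x within 0.07 rad of the unit's x, butt end to the drawer's front.
- spoon_end (a point): butt end of the spoon's red handle, at its x = -155 mm
- unit_edge (a point): middle of the lower front edge of the unit's top board, which the spoon must pass under: unit x 0, 83 mm above the desk; axes as the unit's
- drawer_floor (a point): middle of the drawer's inner floor, 20 mm above the desk, moving with the drawer; axes as the unit's. Inside, it reaches 180 mm either way along x and 86 mm along y; side walls 42 mm high. A lengthwise divider, 5 mm thick, 34 mm high, at y = +37 mm, leaves a wide lane (y -86 to +35) with the spoon and a narrow one with brush and pencil.
- bowl: big green mixing bowl on the near part of the desk (not the like one at the far back wall), loose, 258 mm across the rim, 136 high, with three small tiles in it; origin at the centre of its underside
- brush: glue brush, 12 x 177 x 12 mm, lying lengthwise in the drawer's narrow lane; origin at the centre of its underside
- pencil: pencil, 7 x 165 x 8 mm, beside the brush; origin at the centre of its underside
- jar_gold: small glass jar, 49 wide, 66 high, standing loose on the unit's top; origin at the centre of its underside
- jar_aqua: small glass jar with pale lid, 55 wide, 74 high, on the desk beyond the drawer; origin at the centre of its underside
- jar_red: small glass jar with dark lid, 49 wide, 59 high, on the desk beyond the drawer; origin at the centre of its underside
- dish: small shallow dish of tiles, 102 wide, 26 high, on the desk beyond the bowl; origin at the centre of its underside
- nippers: wheeled nippers, 60 x 171 x 17 mm, lying loose on the desk; origin at the centre of the underside
- bowl_rim (a point): middle of the bowl's mouth, level with its rim, 136 mm above the desk

How it is judged:
By the outcome, as a careful person would: the job done as asked, in the order asked, and still so for the second after the job is handed in, while the arm keeps its last pose, push and grip.
It also fails if it takes over 58 s, if anything falls off the work surface, if the arm or the gripper's body presses on something with over 40 N, if the wrist force passes 120 N, or if a joint passes its speed limit or range.

## Working session

There is one attempt and no reset: what is moved stays moved. The work goes in short steps, Python scripts to look and compute and a tool call to move; the robot and the scene stay as the last step left them, time stands still between calls to the robot, and variables do not carry over. Pictures are saved under pics/ and viewed, at most 10 in all, crops included, and the job is handed in when it is done.

Besides the shell and the picture viewer there is one more tool, called by a JSON object that holds its "method" and its "body", one argument or row to a line. drive_tool: Moves the arm, as the interface text tells. Its arguments: {"type":"object","properties":{"moves":{"type":"array"}},"required":["moves"]}

```bash
mkdir -p pics
cat > h.py <<'E'
from cell import telemetry, imaging, order, env
import numpy as np, cv2
from scipy.spatial.transform import Rotation as R
def cam(n):
    c=imaging.camera_info(n); K=np.array([[c['fx'],0,c['cx']],[0,c['fy'],c['cy']],[0,0,1]])
    return K,cv2.Rodrigues(np.array(c['rvec'],float))[0],np.array(c['tvec'],float).ravel()
def ray(n,uv,z):
    K,Rm,t=cam(n); uv=np.atleast_2d(np.array(uv,float))
    d=np.c_[uv,np.ones(len(uv))]@np.linalg.inv(K).T@Rm; o=-Rm.T@t
    return o+d*((z-o[2])/d[:,2])[:,None]
def proj(n,p):
    K,Rm,t=cam(n); q=(np.atleast_2d(p)@Rm.T+t)@K.T; return q[:,:2]/q[:,2:]
def cloud(n,depth):
    K,Rm,t=cam(n); v,u=np.indices(depth.shape); 
    p=np.stack([(u-K[0,2])/K[0,0]*depth,(v-K[1,2])/K[1,1]*depth,depth],-1)
    return (p-t)@Rm
def save(name,img): cv2.imwrite('pics/'+name,img[...,::-1])
E
python3 - <<'E'
from h import *
print(telemetry.get_obs(), env.tcp_to_grasp)
fr=[]
for n in('scene','top'):
    p,d=imaging.grab_frame(n); np.savez(n+'0.npz',p=p,d=d); fr.append(p)
    K,Rm,t=cam(n); print(n,-Rm.T@t,Rm[2])
    save(n+'0.png',cv2.resize(p,(800,600)))
E
```

```text
{'t': 0.0, 'joint_pos': array([ 1.13747449e+00,  2.07452621e-01,  1.54294397e+00,  8.49801761e-06,
        1.39350256e+00, -1.50541644e-01]), 'dq': array([ 0.00124462, -0.00111039, -0.00044024, -0.00189253, -0.0030981 ,
       -0.00032827]), 'joint_torque': array([-5.06040105e-04, -3.83018839e+01, -2.91595781e+01, -1.57701538e-04,
        1.03527994e-02, -7.25274049e-06]), 'eef_pos': array([160.1520833 , 551.46339767, 230.11197535]), 'tcp_rot': array([ 1.40920126e-01,  9.90020297e-01, -1.10325133e-03, -3.35912896e-04]), 'wrist_force': array([-0.48043645,  0.23340781,  0.56749113]), 'ft_torque': array([0.0034274 , 0.04890594, 0.0494285 ]), 'finger_force': 0.0, 'grip_width': 85.42034531217764} 18.700000000000003
scene [ -47.42951124 -490.25370229  927.12235733] [ 0.55256574  0.44408235 -0.70530984]
top [ 4.78998466e+02 -1.14139216e+00  1.77568259e+03] [ 0.07642538  0.00144026 -0.99707426]
```

View pics/scene0.png

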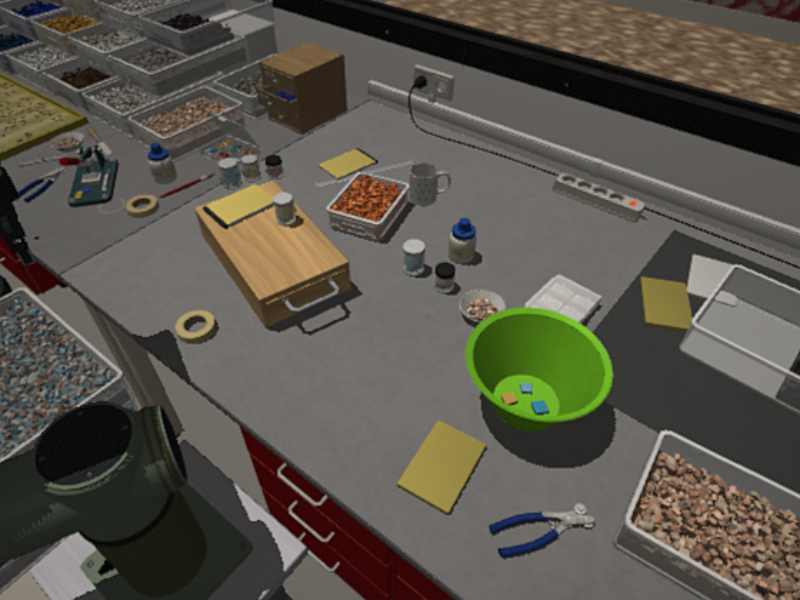

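View pics/top0.png

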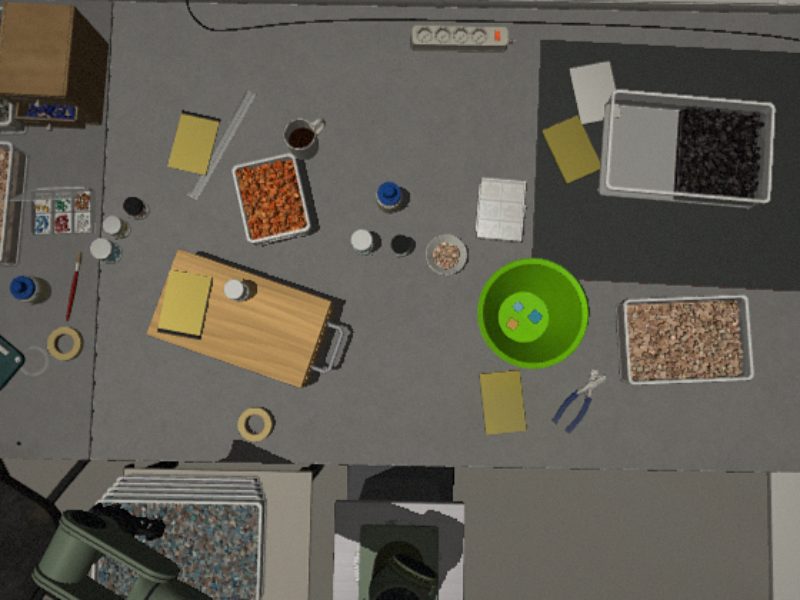

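The pictures show the unit at left (top view, front edge from about (332,300) to (303,385)), its handle on the right at (338,347), and the near bowl at (533,313).

Run:
```python
from h import *
z=np.load('top0.npz'); p,d=z['p'],z['d']; P=cloud('top',d)
hsv=cv2.cvtColor(p,cv2.COLOR_RGB2HSV)
m=((abs(P[...,2]-95)<8)&(P[...,1]>50)&(P[...,1]<650)&(P[...,0]>150)&(P[...,0]<650)).astype(np.uint8)
m[:, :95]=0
m=cv2.morphologyEx(m,cv2.MORPH_OPEN,np.ones((5,5),np.uint8))
cs,_=cv2.findContours(m,0,2); c=max(cs,key=cv2.contourArea)
w=ray('top',cv2.convexHull(c)[:,0,:],95)[:,:2].astype(np.float32)
r=cv2.minAreaRect(w); print(r); b=cv2.boxPoints(r); print(b, np.median(P[m>0][:,2]))
# bowl
g=((hsv[...,0]>35)&(hsv[...,0]<75)&(hsv[...,1]>120)).astype(np.uint8)
cs,_=cv2.findContours(g,0,2); c=max(cs,key=cv2.contourArea)
w=ray('top',c[:,0,:],136)[:,:2].astype(np.float32); print('bowl',cv2.minEnclosingCircle(w))
# handle: heights 55-80 near front
h=(P[...,2]>50)&(P[...,2]<80)&(P[...,1]>0)&(P[...,1]<300)&(P[...,0]>200)&(P[...,0]<600)
h&=hsv[...,1]<60
print(np.argwhere(h)[:,::-1].min(0),np.argwhere(h)[:,::-1].max(0),h.sum()); Q=ray('top',np.argwhere(h)[:,::-1],70); print(cv2.minAreaRect(Q[:,:2].astype(np.float32)))
save('crop.png',cv2.resize(p[180:290,190:260],None,fx=5,fy=5,interpolation=cv2.INTER_NEAREST))
```

```text
((572.1692504882812, 334.42291259765625), (272.572265625, 216.50894165039062), 72.57036590576172)
[[428.06287 236.82022]
 [634.63086 171.96835]
 [716.27563 432.0256 ]
 [509.70764 496.87747]] 95.20069018150612
bowl ((611.9867553710938, -300.02532958984375), 129.73117065429688)
[218 224] [240 261] 157
((524.3870849609375, 178.02127075195312), (47.14937973022461, 123.1912612915039), 72.51911163330078)
```

View pics/crop.png

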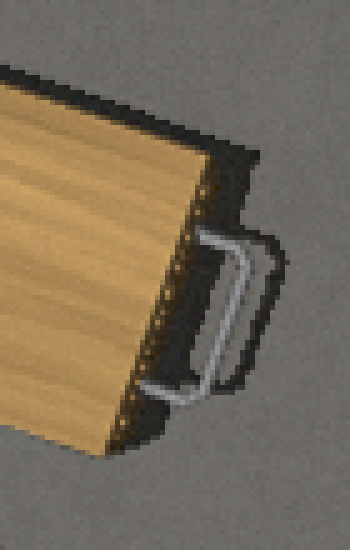

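```bash
cat >> h.py <<'E'
UX=np.array([.2995,.9541,0]);UX/=np.linalg.norm(UX); UY=np.array([-UX[1],UX[0],0]); F=np.array([531.3,204.4,0])
def unit(p): q=np.atleast_2d(p)-F; return np.c_[q@UX,q@UY,q[:,2]]
def wor(u): u=np.atleast_2d(u); return F+u[:,:1]*UX+u[:,1:2]*UY+u[:,2:]*[0,0,1]
def shift(target,yang=None):
    o=telemetry.get_obs(); M=R.from_quat(o['tcp_rot']).as_matrix()
    s=M.T@(np.array(target).ravel()-o['eef_pos'])/10
    ya=np.arctan2(M[1,1],M[0,1]); print('shift cm',s.round(2),'y ang',ya.round(3), '' if yang is None else ('twist',round((ya-yang+np.pi/2)%np.pi-np.pi/2,3)))
    print('tcp unit',unit(o['eef_pos']).round(1),'t',o['t'],'w',o['grip_width'])
E
python3 - <<'E'
from h import *
b=unit(ray('top',[[237.6,229],[231.4,257],[234.5,243]],70)); print(b)
print(unit(ray('top',[[232,211],[211,271]],95)))
bx=b[2,0]; print('ajar',-bx-42)
print(env.tcp_to_grasp); shift(wor([[bx,0,66-10]]),np.arctan2(UX[1],UX[0])); shift(wor([[bx,0,66+60]]))
E
```

```text
[[-37.3246517  -55.99467998  70.        ]
 [-48.19761605  41.48284613  70.        ]
 [-42.77282282  -7.15112402  70.        ]]
[[  -2.0853434  -107.22597628   95.        ]
 [  -0.73344559  106.84410913   95.        ]]
ajar 0.7728228181177101
18.700000000000003
shift cm [-45.24 -27.22  17.47] y ang 1.288 ('twist', np.float64(0.021))
tcp unit [[220.  458.  230.2]] t 0.1 w 85.52198810764943
shift cm [-45.24 -27.23  10.47] y ang 1.288 
tcp unit [[220.  458.  230.2]] t 0.1 w 85.52198810764943
```

{"method": "drive_tool", "body": {
  "moves": [
    [0.6,-45.2,-27.2,4,0.02],
    [0.6,-45.2,-27.2,4,0.02],
    [0.6,-45.2,-27.2,4,0.02],
    [0.6,-45.2,-27.2,4,0.02],
    [0.6,-45.2,-27.2,4,0.02]
  ]
}}

```text
t: 0.72
eef_pos: [372.8, 321.7, 207.2]
tcp_rot: [0.151, 0.989, -0.0, -0.0]
wrist_force: [0.3, 0.4, 0.0]
grip_width: 34.3
finger_force: 0.0
```

{"method": "drive_tool", "body": {
  "moves": [
    [0.6,0,0,0,0],
    [0.6,0,0,0,0]
  ]
}}

```text
t: 0.98
eef_pos: [371.6, 323.3, 207.3]
tcp_rot: [0.151, 0.988, -0.0, -0.001]
wrist_force: [1.3, -0.6, -0.5]
grip_width: 33.9
finger_force: 0.0
```

Run:
```python
from h import *
shift(wor([[-43.5,0,66-14]]),np.arctan2(UX[1],UX[0]))
```

```text
shift cm [-18.81 -10.92  15.51] y ang 1.267 ('twist', np.float64(0.0))
tcp unit [[ 65.6 187.9 207.3]] t 0.975 w 33.87784841006547
```

{"method": "drive_tool", "body": {
  "moves": [
    [0.6,-18.8,-10.9,4,0],
    [0.6,-18.8,-10.9,4,0],
    [0.6,-18.8,-10.9,4,0],
    [0.6,-18.8,-10.9,4,0],
    [0.6,-18.8,-10.9,8,0]
  ]
}}

```text
t: 1.6
eef_pos: [523.3, 163.9, 130.3]
tcp_rot: [0.151, 0.989, 0.001, 0.004]
wrist_force: [0.3, -0.0, -0.1]
grip_width: 34.3
finger_force: 0.0
```

Run:
```python
from h import *
shift(wor([[-44,0,50]]),np.arctan2(UX[1],UX[0]))
p,d=imaging.grab_frame('top'); np.savez('top1.npz',p=p,d=d)
q=imaging.grab_frame('scene')[0]
a=p[170:290,180:280]; print(a.shape,proj('scene',wor([[-44,0,66]])))
u,v=proj('scene',wor([[-44,0,66]]))[0].astype(int); b=q[v-60:v+60,u-50:u+50]
save('pre.png',cv2.resize(np.hstack([a,b]),None,fx=4,fy=4))
```

```text
shift cm [ 0.52 -0.33  8.02] y ang 1.268 ('twist', np.float64(0.001))
tcp unit [[-41.1  -4.5 130.3]] t 1.6 w 34.250225326828854
(120, 100, 3) [[221.65153361 210.19571566]]
```

View pics/pre.png

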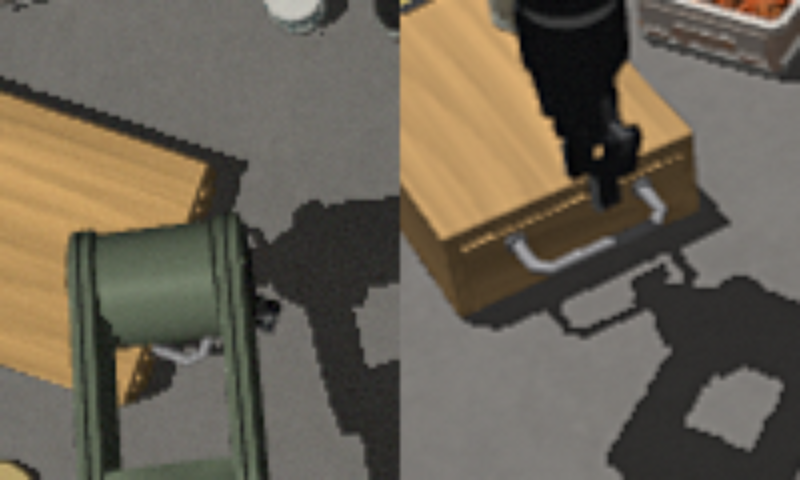

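The gripper is above the bar: fingers at (600,170) and handle at (590,240) in the right half of the crop. I'll descend now.

{"method": "drive_tool", "body": {
  "moves": [
    [0.6,0.3,-0.3,4,0],
    [0.6,0.3,-0.3,7,0],
    [0.6,0.3,-0.3,8,0],
    [0.6,0.3,-0.3,8,0]
  ]
}}

```text
t: 2.2
eef_pos: [515.2, 162.8, 49.1]
tcp_rot: [0.15, 0.989, 0.0, 0.0]
wrist_force: [0.3, -0.6, -0.2]
grip_width: 34.0
finger_force: 0.0
```

{"method": "drive_tool", "body": {
  "moves": [
    [1,0,0,0,0],
    [1,0,0,0,0],
    [1,0,0,0,0]
  ]
}}

```text
t: 2.58
eef_pos: [516.0, 162.2, 49.1]
tcp_rot: [0.151, 0.989, 0.001, 0.001]
wrist_force: [-1.7, 1.6, 6.1]
grip_width: 8.0
finger_force: 58.6
```

{"method": "drive_tool", "body": {
  "moves": [
    [1,0,-2,0,0],
    [1,0,-5,0,0],
    [1,0,-8,0,0],
    [1,0,-11,0,0],
    [1,0,-14,0,0]
  ]
}}

```text
t: 3.2
eef_pos: [472.7, 28.2, 49.0]
tcp_rot: [0.151, 0.989, 0.001, -0.001]
wrist_force: [-4.2, 3.9, 11.7]
grip_width: 7.9
finger_force: 60.5
```

{"method": "drive_tool", "body": {
  "moves": [
    [1,0,-2,0,0],
    [1,0,-4,0,0],
    [1,0,-5,0,0],
    [1,0,-5.8,0,0],
    [1,0,-5.8,0,0]
  ]
}}

```text
t: 3.82
eef_pos: [455.4, -25.2, 49.0]
tcp_rot: [0.152, 0.988, 0.003, -0.001]
wrist_force: [-5.3, 9.9, 14.1]
grip_width: 7.7
finger_force: 60.9
```

Run:
```python
from h import *
shift(wor([[-242,0,50]]),np.arctan2(UX[1],UX[0]))
```

```text
shift cm [-0.36 -0.02 -0.1 ] y ang 1.266 ('twist', np.float64(-0.001))
tcp unit [[-241.8    3.6   49. ]] t 3.825 w 7.657003102452852
```

{"method": "drive_tool", "body": {
  "moves": [
    [1,0,-0.4,0,0],
    [1,0,-0.8,0,0],
    [1,0,-0.8,0,0]
  ]
}}

```text
t: 4.2
eef_pos: [455.4, -25.3, 49.0]
tcp_rot: [0.154, 0.988, 0.01, 0.001]
wrist_force: [4.5, 36.9, 11.2]
grip_width: 7.6
finger_force: 61.0
```

{"method": "drive_tool", "body": {
  "moves": [
    [0.6,0,0.8,0,0],
    [0.6,0,0.8,0,0],
    [0.6,0,0.8,-5,0],
    [0.6,0,0.8,-11,0],
    [0.6,0,-6,-18,0]
  ]
}}

```text
t: 4.82
eef_pos: [444.2, -69.4, 205.2]
tcp_rot: [0.149, 0.989, -0.0, 0.002]
wrist_force: [1.1, -0.9, 0.1]
grip_width: 34.2
finger_force: 0.0
```

{"method": "drive_tool", "body": {
  "moves": [
    [0.6,0,-20,0,0.18],
    [0.6,0,-20,0,0.36],
    [0.6,0,-20,0,0.54],
    [0.6,0,-20,0,0.72],
    [0.6,0,-20,0,0.9]
  ]
}}

```text
t: 5.45
eef_pos: [382.2, -262.6, 202.4]
tcp_rot: [0.57, 0.822, -0.0, -0.0]
wrist_force: [0.3, 1.0, -0.7]
grip_width: 34.3
finger_force: 0.0
```

Run:
```python
from h import *
shift(wor([[-242,0,50]]),np.arctan2(UX[1],UX[0])); print(telemetry.get_obs()['joint_pos'])
p,d=imaging.grab_frame('top'); np.savez('top2.npz',p=p,d=d)
q,e=imaging.grab_frame('scene'); np.savez('scene2.npz',p=q,d=e)
U,V=proj('top',wor([[-130,0,30]]))[0].astype(int);u,v=proj('scene',wor([[-130,0,30]]))[0].astype(int)
print(U,V,u,v)
a=p[V-60:V+60,U-70:U+70];b=q[v-60:v+60,u-70:u+70]
save('open.png',cv2.resize(np.vstack([a,b]),None,fx=2.5*2-.01,fy=2.5,interpolation=2) if 0 else cv2.resize(np.hstack([a,b]),(800,343*1),interpolation=2))
```

```text
shift cm [19.44 15.45 15.22] y ang 0.357 ('twist', np.float64(-0.909))
tcp unit [[-490.2    2.4  202.4]] t 5.45 w 34.329807779005904
[-7.88308977e-01 -6.41366963e-03  1.83712084e+00 -8.57571813e-04
  1.31094113e+00 -1.14557197e+00]
258 253 236 235
```

View pics/open.png

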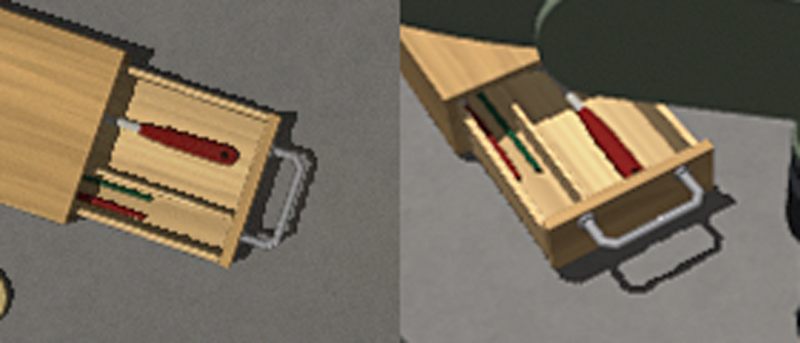

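The drawer is open. In the left half, the spoon's red handle runs from (140,128) to (238,155), and the brush and pencil are in the near lane around (120,200).

Run:
```python
from h import *
z=np.load('top2.npz'); p=z['p']; hsv=cv2.cvtColor(p,cv2.COLOR_RGB2HSV)
m=(((hsv[...,0]<8)|(hsv[...,0]>170))&(hsv[...,1]>150)&(hsv[...,2]>60)).astype(np.uint8)
k=np.zeros_like(m); k[193:313,188:328]=1; m*=k
cs,_=cv2.findContours(m,0,1); c=max(cs,key=cv2.contourArea)
px=np.argwhere(cv2.drawContours(np.zeros_like(m),[c],-1,1,-1)>0)[:,::-1]
U=unit(ray('top',px,36)); print(len(px),U.min(0),U.max(0),U.mean(0))
e,v=np.linalg.eigh(np.cov(U[:,:2].T)); a=v[:,1]*np.sign(v[0,1]); print('axis ang in unit',np.arctan2(a[1],a[0]), np.sqrt(e))
s=(U[:,:2]-U[:,:2].mean(0))@a; print(s.min(),s.max(), U[:,:2].mean(0)+a*s.min(), U[:,:2].mean(0)+a*s.max())
# front panel inner
```

```text
182 [-162.67849746  -39.73111925   36.        ] [-42.04457463 -19.79284089  36.        ] [-105.79491826  -29.19194934   36.        ]
axis ang in unit 0.026187001182515 [ 5.45506639 33.32861876]
-56.88045993354744 63.80233122723813 [-162.65587616  -30.68130778] [-42.0144623  -27.52134857]
```

Run:
```python
from h import *
shift(wor([[-88,-28.7,130]]),np.arctan2(UY[1],UY[0])+.026)
```

```text
shift cm [29.49 27.33  7.21] y ang 0.366 ('twist', np.float64(0.644))
tcp unit [[-488.8    2.3  202.3]] t 5.55 w 34.39188529124387
```

{"method": "drive_tool", "body": {
  "moves": [
    [0.4,29.5,27.3,2,0.18],
    [0.4,29.5,27.3,2,0.36],
    [0.4,29.5,27.3,2,0.54],
    [0.4,29.5,27.3,4,0.64],
    [0.4,29.5,27.3,7,0.64]
  ]
}}

```text
t: 6.18
eef_pos: [488.5, -1.4, 170.2]
tcp_rot: [0.796, 0.606, 0.001, 0.002]
wrist_force: [1.0, -0.1, -1.1]
grip_width: 51.0
finger_force: 0.0
```

{"method": "drive_tool", "body": {
  "moves": [
    [0.4,0,0,0,0]
  ]
}}

```text
t: 6.3
eef_pos: [486.3, 1.1, 167.7]
tcp_rot: [0.793, 0.609, -0.001, -0.001]
wrist_force: [-0.2, -0.6, 0.2]
grip_width: 51.0
finger_force: 0.0
```

Run:
```python
from h import *
shift(wor([[-88,-28.7,21]]),np.arctan2(UY[1],UY[0])+.026)
```

```text
shift cm [11.89  1.63 14.67] y ang -0.262 ('twist', np.float64(0.016))
tcp unit [[-207.5  -17.9  167.7]] t 6.3 w 50.95222161737271
```

{"method": "drive_tool", "body": {
  "moves": [
    [0.4,11.9,1.6,2,0.02],
    [0.4,11.9,1.6,3,0.02],
    [0.4,11.9,1.6,7,0.02],
    [0.4,11.9,1.6,9,0.02],
    [0.4,11.9,1.6,9,0.02]
  ]
}}

```text
t: 6.92
eef_pos: [532.5, 106.5, 77.4]
tcp_rot: [0.802, 0.597, -0.002, -0.001]
wrist_force: [-0.5, -0.1, -0.4]
grip_width: 51.3
finger_force: 0.0
```

Run:
```python
from h import *
shift(wor([[-88,-28.7,21]]),np.arctan2(UY[1],UY[0])+.026)
```

```text
shift cm [ 0.51 -0.15  5.64] y ang -0.291 ('twist', np.float64(-0.013))
tcp unit [[-93.  -30.5  77.4]] t 6.925 w 51.33641471770115
```

{"method": "drive_tool", "body": {
  "moves": [
    [0.4,0.4,-0.2,3,0],
    [0.4,0.4,-0.2,5,0],
    [0.4,0.4,-0.2,5.6,0],
    [0.4,0.4,-0.2,5.6,0]
  ]
}}

```text
t: 7.42
eef_pos: [534.4, 111.5, 24.2]
tcp_rot: [0.803, 0.597, 0.001, 0.0]
wrist_force: [0.5, 1.1, -0.1]
grip_width: 51.3
finger_force: 0.0
```

{"method": "drive_tool", "body": {
  "moves": [
    [1,0,0,0,0],
    [1,0,0,0,0],
    [1,0,0,0,0],
    [1,0,0,0,0]
  ]
}}

```text
t: 7.92
eef_pos: [534.9, 112.0, 24.8]
tcp_rot: [0.802, 0.597, 0.001, 0.001]
wrist_force: [-0.6, -1.7, 6.5]
grip_width: 20.2
finger_force: 58.9
```

{"method": "drive_tool", "body": {
  "moves": [
    [1,0,0,-1,0],
    [1,0,0,-2,0],
    [1,0,0,-3,0],
    [1,0,0,-3,0]
  ]
}}

```text
t: 8.43
eef_pos: [534.6, 112.2, 54.6]
tcp_rot: [0.802, 0.597, 0.001, 0.001]
wrist_force: [-0.2, -0.5, -1.0]
grip_width: 19.8
finger_force: 58.5
```

{"method": "drive_tool", "body": {
  "moves": [
    [1,0,0,-0.8,0],
    [1,0,0,-1.6,0],
    [1,0,0,-2.4,0],
    [1,0,0,-3,0],
    [1,0,0,-3,0]
  ]
}}

```text
t: 9.05
eef_pos: [533.2, 112.2, 83.3]
tcp_rot: [0.802, 0.597, -0.0, -0.0]
wrist_force: [-0.1, 0.2, -3.9]
grip_width: 20.1
finger_force: 58.8
```

Run:
```python
from h import *
q,e=imaging.grab_frame('scene'); p,_=imaging.grab_frame('top')
u,v=proj('scene',wor([[-130,0,30]]))[0].astype(int);U,V=proj('top',wor([[-130,0,30]]))[0].astype(int)
save('lift.png',cv2.resize(np.hstack([p[V-60:V+60,U-70:U+70],q[v-60:v+60,u-70:u+70]]),(800,343),interpolation=2))
shift(wor([[-88,-28.7,21]]))
```

```text
shift cm [-0.05 -0.07  6.19] y ang -0.292 
tcp unit [[-87.5 -29.4  82.9]] t 9.15 w 19.93129847822732
```

View pics/lift.png

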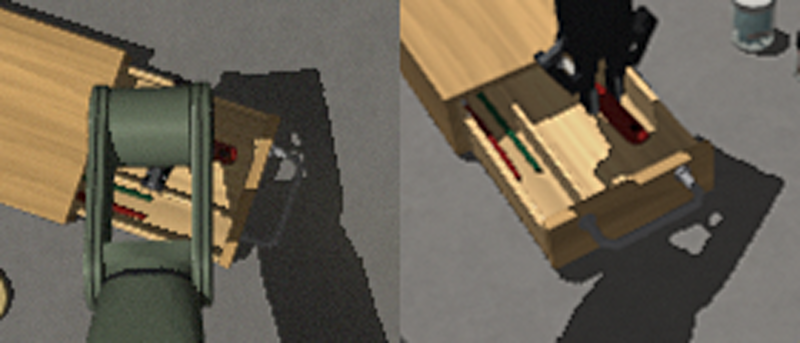

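The spoon is up in the grip, its red butt at about (640,135) in the right half. The brush and pencil have not moved.

```bash
cat >> h.py <<'E'
def red_end():
    """butt end of red handle in scene view, cut with the vertical plane of the spoon through the tcp"""
    o=telemetry.get_obs(); M=R.from_quat(o['tcp_rot']).as_matrix(); n=M[:,1]
    p,_=imaging.grab_frame('scene'); hsv=cv2.cvtColor(p,cv2.COLOR_RGB2HSV)
    m=(((hsv[...,0]<8)|(hsv[...,0]>170))&(hsv[...,1]>140)&(hsv[...,2]>40))
    u,v=proj('scene',o['eef_pos'])[0].astype(int); k=np.zeros_like(m); k[max(0,v-90):v+90,max(0,u-90):u+90]=1
    _,lab,st,_=cv2.connectedComponentsWithStats((m&k).astype(np.uint8))
    K,Rm,t=cam('scene'); out=[]
    for i in range(1,len(st)):
        if st[i,4]<15: continue
        px=np.argwhere(lab==i)[:,::-1]; d=np.c_[px,np.ones(len(px))]@np.linalg.inv(K).T@Rm; c=-Rm.T@t
        Q=c+d*(((o['eef_pos']-c)@n)/(d@n))[:,None]; s=(Q-o['eef_pos'])@M[:,0]; z=Q[:,2]-o['eef_pos'][2]
        f=np.polyfit(s,z,1); print('px',st[i],'s',s.min().round(),s.max().round(),'z-tcp at mean',z.mean().round(1),'slope deg',np.degrees(np.arctan(f[0])).round(1))
    return p
E
python3 - <<'E'
from h import *
red_end()
E
```

```text
px [234 204  19  22 127] s -87.0 14.0 z-tcp at mean 6.5 slope deg -6.4
px [196 222  12  15  30] s 286.0 386.0 z-tcp at mean -383.4 slope deg 4.7
```

{"method": "drive_tool", "body": {
  "moves": [
    [1,-1.5,0,-0.2,0],
    [1,-3,0,-0.4,0],
    [1,-4.5,0,-0.6,0],
    [1,-6,0,-0.8,0],
    [1,-6,0,-1.3,0]
  ]
}}

```text
t: 9.82
eef_pos: [516.0, 53.3, 96.6]
tcp_rot: [0.803, 0.596, -0.0, -0.0]
wrist_force: [-0.1, -0.3, -0.9]
grip_width: 20.1
finger_force: 59.1
```

Run:
```python
from h import *
red_end()
shift(wor([[-148,-28.7,97]]))
```

```text
px [245 213  20  23 146] s -86.0 13.0 z-tcp at mean 7.8 slope deg -5.8
px [196 222  12  15  30] s 352.0 453.0 z-tcp at mean -402.9 slope deg 4.2
px [168 299  13  10  50] s 1396.0 1901.0 z-tcp at mean -2779.0 slope deg -49.3
shift cm [-0.01 -0.27  0.05] y ang -0.294 
tcp unit [[-147.9  -31.4   97.5]] t 9.875 w 20.073240783609172
```

{"method": "drive_tool", "body": {
  "moves": [
    [1,-2.4,0.1,-0.4,0],
    [1,-4.8,0.2,-0.9,0],
    [1,-7.2,0.2,-1.4,0],
    [1,-9.6,0.2,-1.9,0],
    [1,-11.5,0.2,-2.2,0]
  ]
}}

```text
t: 10.5
eef_pos: [485.5, -56.6, 118.9]
tcp_rot: [0.802, 0.597, 0.001, 0.0]
wrist_force: [-0.3, 0.3, -1.3]
grip_width: 20.4
finger_force: 58.9
```

Run:
```python
from h import *
p=red_end()
shift(wor([[-148,-28.7,97]]))
u,v=proj('scene',wor([[-130,0,60]]))[0].astype(int); t,_=imaging.grab_frame('top'); U,V=proj('top',wor([[-130,0,60]]))[0].astype(int)
save('out.png',cv2.resize(np.hstack([p[v-70:v+70,u-80:u+80],t[V-70:V+70,U-80:U+80]]),(800,350),interpolation=2))
```

```text
px [196 222  12  15  30] s 472.0 572.0 z-tcp at mean -431.7 slope deg 4.7
px [269 232  21  25 179] s -81.0 8.0 z-tcp at mean 5.5 slope deg -6.0
px [180 308  19  21 237] s 1013.0 1900.0 z-tcp at mean -2549.0 slope deg -56.3
shift cm [11.66 -0.49  2.21] y ang -0.293 
tcp unit [[-264.5  -34.9  119.2]] t 10.55 w 20.026341037705247
```

View pics/out.png

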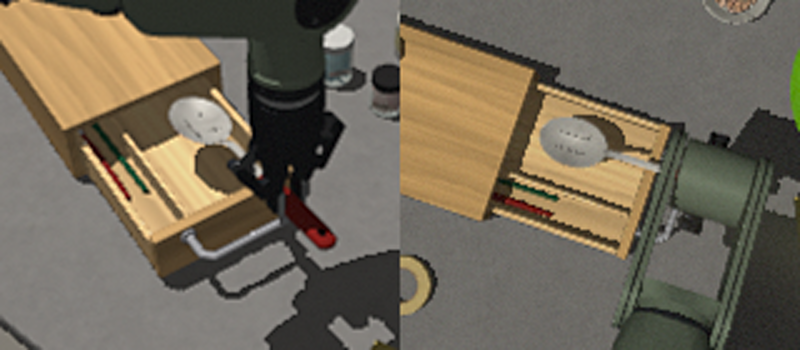

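The head is fully clear of the board: tip at (540,140) against a board edge near x=525 in the right half. I'll lift it, then press the head on the unit's bare top front to bring the spoon level in the grip.

{"method": "drive_tool", "body": {
  "moves": [
    [1,-1.2,0,-1,0],
    [1,-1.2,0,-5,0],
    [1,-1.2,0,-9,0],
    [1,2,0,-11,0],
    [1,6,0,-11,0]
  ]
}}

```text
t: 11.22
eef_pos: [504.6, 1.6, 231.9]
tcp_rot: [0.803, 0.596, 0.002, 0.002]
wrist_force: [0.2, 0.1, -1.2]
grip_width: 20.2
finger_force: 58.9
```

{"method": "drive_tool", "body": {
  "moves": [
    [1,4,0,0,0],
    [1,8,0,0,0],
    [1,10,0,2,0],
    [1,10,0,5,0],
    [1,10,0,5,0]
  ]
}}

```text
t: 11.85
eef_pos: [528.9, 97.8, 176.0]
tcp_rot: [0.802, 0.597, -0.003, -0.002]
wrist_force: [-0.5, -0.0, -0.4]
grip_width: 20.4
finger_force: 58.9
```

```bash
cat >> h.py <<'E'
def tilt(save_as=None):
    o=telemetry.get_obs(); M=R.from_quat(o['tcp_rot']).as_matrix()
    for n in('top','scene'):
        p,d=imaging.grab_frame(n); P=cloud(n,d); Q=(P-o['eef_pos'])@M   # tool axes; z down
        hsv=cv2.cvtColor(p,cv2.COLOR_RGB2HSV)
        for nm,a,b,w in(('stem',50,130,4),('head',140,220,25),('hand',-80,-25,8)):
            m=(d>0)&(Q[...,0]>a)&(Q[...,0]<b)&(abs(Q[...,1])<w)&(abs(Q[...,2])<75)
            if nm!='hand': m&=hsv[...,1]<60
            if m.sum()>8:
                f=np.polyfit(Q[m][:,0],-Q[m][:,2],1); print(n,nm,m.sum(),'s',Q[m][:,0].min().round(),Q[m][:,0].max().round(),'up vs tcp',(-np.median(Q[m][:,2])).round(1),'slope',np.degrees(np.arctan(f[0])).round(1),'y',np.median(Q[m][:,1]).round(1))
    shift(wor([[-100,-28.7,100]]))
    return p
E
python3 - <<'E'
from h import *
tilt()
E
```

```text
top stem 16 s 108.0 128.0 up vs tcp -3.6 slope -33.5 y -0.3
top head 346 s 140.0 220.0 up vs tcp -26.4 slope -4.4 y -0.4
top hand 41 s -78.0 -52.0 up vs tcp 15.0 slope -4.9 y 0.6
scene stem 10 s 59.0 80.0 up vs tcp 2.7 slope -9.6 y 0.1
scene head 207 s 143.0 220.0 up vs tcp -26.7 slope -2.2 y 3.3
scene hand 92 s -80.0 -25.0 up vs tcp 15.9 slope 0.4 y -0.7
shift cm [ 0.22 -0.35  7.9 ] y ang -0.292 
tcp unit [[-102.2  -32.2  179. ]] t 11.95 w 20.080372886763712
```

{"method": "drive_tool", "body": {
  "moves": [
    [1,0,0,2.5,0],
    [1,0,0,4,0],
    [1,0,0,5.5,0],
    [1,0,0,7,0],
    [1,0,0,8,0]
  ]
}}

```text
t: 12.58
eef_pos: [531.7, 97.0, 97.9]
tcp_rot: [0.803, 0.596, 0.0, 0.0]
wrist_force: [-0.3, -1.0, 2.4]
grip_width: 20.0
finger_force: 58.8
```

{"method": "drive_tool", "body": {
  "moves": [
    [1,0,0,0,0],
    [1,0,0,0.2,0]
  ]
}}

```text
t: 12.82
eef_pos: [531.8, 97.1, 96.8]
tcp_rot: [0.802, 0.597, 0.0, 0.0]
wrist_force: [-0.7, -1.8, 2.2]
grip_width: 20.2
finger_force: 58.7
```

Run:
```python
from h import *
tilt()
```

```text
top stem 19 s 103.0 128.0 up vs tcp 16.5 slope -13.7 y -0.2
top head 338 s 141.0 220.0 up vs tcp 4.2 slope 3.5 y 0.4
top hand 36 s -78.0 -52.0 up vs tcp 4.6 slope 47.0 y -0.0
scene stem 29 s 57.0 130.0 up vs tcp 12.9 slope -2.6 y -0.9
scene head 258 s 140.0 220.0 up vs tcp 2.7 slope 5.1 y 2.3
scene hand 93 s -80.0 -25.0 up vs tcp 5.6 slope 7.2 y -1.2
shift cm [ 0.23 -0.37 -0.33] y ang -0.292 
tcp unit [[-102.3  -32.4   96.7]] t 12.925 w 20.13197354780863
```

{"method": "drive_tool", "body": {
  "moves": [
    [1,0,0,-4,0],
    [1,0,0,-9,0],
    [1,-4,1.5,-14,0],
    [1,-9,3.5,-15,0],
    [1,-15,5.5,-15,0]
  ]
}}

```text
t: 13.55
eef_pos: [541.7, -62.6, 248.5]
tcp_rot: [0.802, 0.598, 0.001, 0.002]
wrist_force: [-0.0, 0.2, -1.1]
grip_width: 20.4
finger_force: 58.8
```

{"method": "drive_tool", "body": {
  "moves": [
    [1,-5,2,0,0],
    [1,-10,4,0,0],
    [1,-15,6,0,0],
    [1,-20,7,0,0],
    [1,-25,9,0,0]
  ]
}}

```text
t: 14.18
eef_pos: [554.2, -327.9, 245.8]
tcp_rot: [0.802, 0.597, -0.0, -0.001]
wrist_force: [1.1, 0.3, -0.3]
grip_width: 20.2
finger_force: 58.8
```

{"method": "drive_tool", "body": {
  "moves": [
    [1,-4,1.5,0,0],
    [1,-8,2.5,0,0],
    [1,-12,4,0,0],
    [1,-14,4.5,0,0],
    [1,-14,4.5,0,0]
  ]
}}

```text
t: 14.8
eef_pos: [556.8, -475.0, 244.9]
tcp_rot: [0.803, 0.596, -0.0, -0.001]
wrist_force: [-0.1, 0.2, -1.9]
grip_width: 20.0
finger_force: 58.9
```

Run:
```python
from h import *
p=tilt(); save('bowl.png',cv2.resize(p[150:420,200:560],(800,600)))
shift([558,-480,185])
```

```text
top stem 67 s 52.0 129.0 up vs tcp 10.3 slope -1.4 y 0.4
top head 386 s 141.0 220.0 up vs tcp -5.0 slope 0.3 y 0.5
scene stem 82 s 51.0 129.0 up vs tcp 9.9 slope -0.0 y -0.0
scene head 469 s 140.0 220.0 up vs tcp -6.3 slope 1.7 y 4.9
scene hand 172 s -77.0 -25.0 up vs tcp 8.8 slope 6.2 y -1.0
shift cm [ 54.05 -19.22  14.66] y ang -0.292 
tcp unit [[-638.3 -228.   245.5]] t 14.9 w 20.1931791677333
shift cm [-0.68  0.25  6.05] y ang -0.292 
tcp unit [[-638.3 -228.   245.5]] t 14.9 w 20.1931791677333
```

View pics/bowl.png

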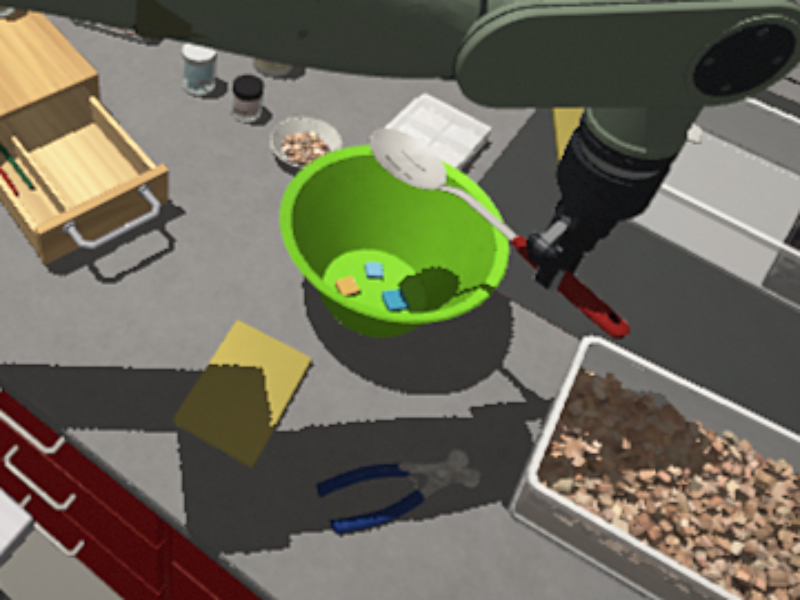

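The spoon looks level, with its head at (408,158) right way up above the bowl. I'll measure the head's centre, then lower it.

Run:
```python
from h import *
o=telemetry.get_obs(); M=R.from_quat(o['tcp_rot']).as_matrix()
p,d=imaging.grab_frame('top'); Q=(cloud('top',d)-o['eef_pos'])@M
m=(d>0)&(Q[...,0]>110)&(Q[...,0]<300)&(abs(Q[...,1])<60)&(abs(Q[...,2])<30)
q=Q[m]; w=q[:,0]>145; s1=np.percentile(q[:,0],99.5); print(s1,q[w][:,1].min(),q[w][:,1].max(),(-q[w][:,2]).min())
c=np.array([s1-45,(q[w][:,1].min()+q[w][:,1].max())/2,5]); print('head centre',(o['eef_pos']+M@c), 'tool shift to bowl',((M.T@(np.array([612,-300,o['eef_pos'][2]])-o['eef_pos'])-c)/10).round(2))
g=cv2.inRange(cv2.cvtColor(p,cv2.COLOR_RGB2HSV),(35,120,0),(75,255,255)); cs,_=cv2.findContours(g,0,2); cc=max(cs,key=cv2.contourArea)
print(cv2.minEnclosingCircle(ray('top',cc[:,0,:],136)[:,:2].astype(np.float32)))
```

```text
231.45808264863868 -34.49394031360017 29.9934524189059 -16.06367670359582
head centre [ 609.05691341 -293.60072646  240.80273154] tool shift to bowl [-0.53  0.47 -0.47]
((611.671875, -299.8873291015625), 129.8649444580078)
```

{"method": "drive_tool", "body": {
  "moves": [
    [1,-0.6,0.4,1.5,0],
    [1,-0.6,0.4,3,0],
    [1,-0.6,0.4,4.2,0],
    [1,-0.6,0.4,5,0],
    [1,-0.6,0.4,5,0]
  ]
}}

```text
t: 15.58
eef_pos: [559.3, -480.3, 194.8]
tcp_rot: [0.802, 0.597, -0.0, -0.001]
wrist_force: [0.5, -0.8, -1.7]
grip_width: 19.5
finger_force: 58.9
```

{"method": "drive_tool", "body": {
  "moves": [
    [1,0,0,0,0],
    [1,0,0,0,0],
    [1,0,0,0,0],
    [1,0,0,0,0]
  ]
}}

```text
t: 16.08
eef_pos: [559.9, -480.9, 196.6]
tcp_rot: [0.802, 0.597, 0.0, 0.0]
wrist_force: [0.0, -0.4, -1.2]
grip_width: 20.0
finger_force: 58.9
```

Run:
```python
from h import *
p=tilt(); save('fin.png',cv2.resize(p[100:400,80:480],(800,600)))
o=telemetry.get_obs(); print(o['eef_pos'],abs(o['dq']).max(),o['wrist_force'])
```

```text
top stem 60 s 52.0 127.0 up vs tcp 11.1 slope -1.1 y 0.1
top head 358 s 140.0 220.0 up vs tcp -5.0 slope 0.5 y 0.1
scene stem 83 s 51.0 130.0 up vs tcp 9.4 slope -0.5 y -0.1
scene head 464 s 140.0 220.0 up vs tcp -6.8 slope 1.7 y 4.2
scene hand 164 s -79.0 -25.0 up vs tcp 8.3 slope 5.6 y -1.6
shift cm [ 54.77 -19.71   9.63] y ang -0.292 
tcp unit [[-645.3 -232.4  196.4]] t 16.175 w 20.05377929872624
[ 559.78971199 -480.87729063  196.36388891] 0.0012274237142765464 [-0.42380921 -0.0165733   0.16088806]
```

View pics/fin.png

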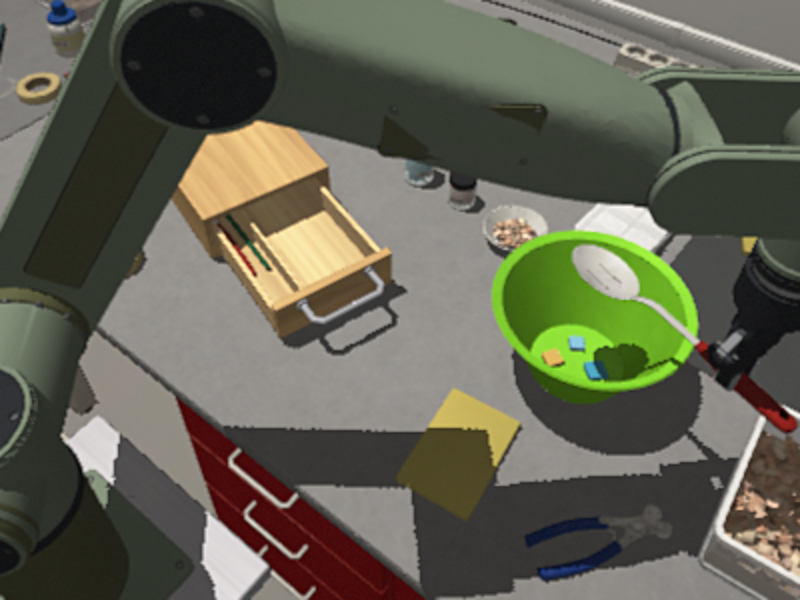

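The spoon's head (605,270) is level over the bowl and clear of its rim. The drawer is open with the brush and pencil still in it, and nothing else has moved.

```bash
python3 -c "
from h import *
print(order.job_done())"
```

```text
the job is handed in; nothing more can be done
None
```

The job is handed in at about 16 s: the drawer is open to its stop with the brush and pencil still in it, and the arm is holding the spoon still, within about 2° of level by the depth readings, its slotted head right way up over the middle of the near bowl and roughly 45 mm above the rim; on the way I pressed the head lightly on the unit's top to level it after the tilt.

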